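# Bring the red-capped vial to the front of the carousel and lock it

### The arm

A 6-joint arm with a two-finger parallel gripper is mounted at the origin on a cart in front of the work surface, level with it; the furniture and walls round the work are solid. World frame = base frame: x ahead of the robot, y to its left, z up, the work surface at z = 0. Lengths are in m, angles in rad, forces in N, time in s.
With the tool pointing down it reaches from about 0.25 to 0.725 m from the base axis. Payload 9.7 kg.
Tool frame: the origin (TCP) lies midway between the tips of the shut fingers; the grasp point (between the pads) lies behind it (arm.pinch_z is the z of the grasp point in the tool frame, in m); z points along the fingers, y is the line along which they close (so a half turn about z gives the same grasp; the last joint's range is limited). The gripper opens to 85 mm and grips with 20 to 120 N. Pads are 22 mm wide; open, the fingers measure 114 mm over their backs; the gripper's body (76 mm by 85 mm) begins 54 mm behind the grasp point. The pads swing forward as they close: fully open they stand 13 mm farther back than shut.
Start: joints at [-1.137, 0.087, 0.176, 1.66, 0, 1.571], TCP at [0.231, -0.499, 0.231] pointing down, gripper open.
Joint ranges: [-3.13, 3.13], [-0.85, 1.81], [-1.15, 1.24], [-2.2, 2.28], [-1.44, 1.52], [-3.14, 3.14]. Speed limits (rad/s): [2.22, 2.22, 2.57, 3.14, 3.14, 3.14].

### API

Orientations are given as a unit quaternion [w, x, y, z].
In Python, from plant import arm, move_gripper, solver, monitor, eyes, workorder gives the robot as it stands. Calls block until the motion is done:
- arm.movep(position, orientation): joint-space move of the TCP to a pose.
- arm.movel(position, attitude=None, max_speed=0.15, threshold=None): straight line of the TCP; attitude=None keeps the orientation; max_speed is the mean speed in m/s. With threshold (N) it stops when the force on the tool has changed by that much, and returns True; else False.
- arm.move_j(angles): joint-space move.
- move_gripper(opening, strength=None): opening from 0.0 (shut) to 1.0 (fully open); strength is the grip in N (None keeps the last); returns when the fingers have stopped.
- arm.pause(seconds).
- solver.inverse_kinematics(position, orientation): joint angles nearest the present ones, or None.
- monitor.sense(): the state.
- eyes.grab_frame(name): name is "side" or "top"; returns a dict with "img" (384x512x3 uint8, red, green, blue), "fx", "fy", "cx", "cy" (pixels), "rvec" (rotation vector, rad) and "tvec" (3), from world to camera coordinates, as OpenCV has them. Camera axes: x right, y down, z forward; pixel columns grow to the right and rows downward; lengths in m; the calibration is good to about 2 mm. A picture is of the moment at which its call begins. There is no depth.
A pose or a line that the arm cannot do raises arm.MotionError and nothing moves.
- workorder.job_done(): hands the job in; it is judged then, once.
Trained networks look in the newest picture that a camera, given by its name, has taken for a name from the list of things; names that differ only in an ending like _2 or _b are one class to them, and where a whole thing is asked for, a point or a joint stands for the part that bears it (a point fixed in the world has none). Each returns a list of dicts, best first, with "p" (0 to 1); they miss things now and then, are a little off and sometimes report something else, mostly with a low value. They report only what shows in the picture. A call takes as long as a camera call.
- eyes.silhouettes(camera, target): "pixels" (384x512 bool, what is visible of it) and "uv" ([column, row] in pixels, amid what is visible of it).
- eyes.mark_of(camera, target): "uv" ([column, row] in pixels: a listed point, or the origin of a listed thing).
The state is a dict: "time_s": time; "joints": joint angles; "joint_vel": joint speeds; "joint_efforts": joint torques, N m; "ee_pos": TCP position; "tcp_rot": TCP orientation; "ft_force": force on the tool from outside, world axes, zero at the start; "torque": the same for the moment, N m; "opening": opening from 0.0 (shut) to 1.0 (fully open); "grip_force": force on a finger pad.
Only numpy, scipy, OpenCV 4.12 (cv2) and the standard library are available. Lean on these libraries where they do the work, as an engineer would, in place of code of your own. Each camera call takes 0.05 s, during which the arm holds its last target. There are 200 camera calls.

### The job

The next doses come from the red-capped vial in the white carousel: with the fingertips, push the rim of the carousel round until that vial stands at the front, behind the red arrow on the foot. Then push the orange locking slide at the carousel's side fully home by its tab, so that the carousel cannot turn while doses are drawn. Grasp and lift nothing: leave all vials standing untouched in their cups, and do not disturb the things around the carousel.

Things in the scene. Friction and masses are not known exactly. Their poses are not given: they have to be found in the camera images.
- carousel_base: fixed dark grey foot of the vial carousel: a disc of 72 mm radius, 9 mm high, origin on the turning axis at table height. Its -x points to its front, where a tongue 34 mm wide, 9 mm high, with a small red arrow on it, reaches 135 mm out; on its -y side (right, seen from the robot) a runner 50 mm wide, 9 mm high reaches 193 mm out. Elsewhere bare table lies beyond 72 mm.
- bracket (a point): middle of the top of the dark bracket on the runner that guides the locking slide, 126 mm from the axis on the foot's -y side; the bracket is 53 mm wide, 30 mm long (111 to 141 mm from the axis) and 30 mm high: keep clear of it when pushing the rim
- carousel: white flower-shaped turning plate: core of 62 mm radius and six lobes of 22 mm radius centred 82 mm from the axis, at 0, 60, .. 300 degrees in its own frame; hollows 38 mm wide between them. The core stands 12 to 28 mm above the table; each lobe is an upright cup, 12 to 46 mm above the table, whose pocket (25 mm wide, floor at 22 mm) holds one vial. Origin on the axis at table height.
- hub (a point): top of the grey knob (22 mm radius) in the middle of the turning plate, 46 mm above the table. The plate turns both ways without stops, weighs about 0.5 kg, and a light drag (0.06 N m, under 1 N at the rim) stops it within a few degrees when the push ends. At the start the cup nearest the front is empty.
- front_place (a point): point on the foot where the middle of the underside of a vial lies when it stands exactly at the front, behind the red arrow: 82 mm from the axis towards the foot's front, 22 mm above the table
- lock_slide (a joint): travel of the orange locking slide in m: 0 drawn out (start), 0.041 home. It runs straight towards the axis (foot's +y), takes about 3 N, has no spring and stays where it is left.
- slide_nose (a point): tip of the slide's round nose, 17.5 mm above the table: 107 mm from the axis drawn out, 66 mm home. The tongue, 35 mm wide and 9 mm thick, seats in the hollow between two lobes with 1.5 mm to spare each side and so locks the plate. With a vial at the front a hollow faces it. The nose centres a plate that is up to about 10 degrees off (with some 10 N); against a lobe it stops short.
- slide_tab (a point): middle of the outer face of the slide's upright orange push tab, which faces away from the carousel (foot's -y); the tab is 36 mm wide, 8 mm thick and stands from 13 to 53 mm above the table, and this point lies 36 mm above the table, 190 mm from the axis with the slide drawn out and 149 mm with it home
- vial_red_cap: the vial with the red cap: stoppered glass vial, 22 mm in diameter and 43 mm tall, standing loose in a cup of the carousel, its top 65 mm above the table; origin at the centre of its underside
- vial_opened: vial with a bare grey crimp ring and no coloured cap (its red band is mostly hidden in the cup), 41 mm tall: stoppered glass vial, 22 mm in diameter, standing loose in a cup of the carousel, its top 65 mm above the table; origin at the centre of its underside
- vial_blue_cap: vial with blue cap: stoppered glass vial, 22 mm in diameter and 43 mm tall, standing loose in a cup of the carousel, its top 65 mm above the table; origin at the centre of its underside
- vial_blue_cap_2: second vial with blue cap: stoppered glass vial, 22 mm in diameter and 43 mm tall, standing loose in a cup of the carousel, its top 65 mm above the table; origin at the centre of its underside
- vial_orange_cap: vial with orange cap: stoppered glass vial, 22 mm in diameter and 43 mm tall, standing loose in a cup of the carousel, its top 65 mm above the table; origin at the centre of its underside
- green_carton: bystander: small green and white carton, 62x34x34 mm, loose on the table behind the carousel; origin at the centre of its underside
- green_vial: bystander: larger vial with a green band, 27 mm in diameter and 51 mm tall, loose on the table behind the carousel; origin at the centre of its underside
- counter: bystander: steel hand tally counter with a finger ring, 62x47x21 mm, loose on the table before the carousel on the slide's side; origin at the centre of its underside
- red_marker: bystander: white marker pen with a red cap, 135 mm long and 17 mm thick, loose on the table to the left of the carousel; origin at the centre of its underside, long side along its y

How it is judged:
By the outcome, as a careful person would: the job done as asked, in the order asked, and still so for the second after the job is handed in, with the robot touching nothing.
It also fails if it takes over 45 s, if anything falls off the work surface, if the arm or the gripper's body presses on something with over 40 N, if the wrist force passes 120 N, or if a joint passes its speed limit or range.

## Working session

There is one attempt and no reset: what is moved stays moved. The work goes in short steps, each a Python script; the robot and the scene stay as the last script left them, time stands still between calls to the robot, and variables do not carry over. Pictures are saved under pics/ and viewed, at most 10 in all, crops included, and the job is handed in when it is done.

```bash
ls; mkdir -p pics; cat > h.py <<'E'
import numpy as np, cv2
from plant import arm, move_gripper, solver, monitor, eyes, workorder
def ray(f,uv):
    R,_=cv2.Rodrigues(np.array(f["rvec"],float)); t=np.array(f["tvec"],float).ravel()
    d=R.T@np.array([(uv[0]-f["cx"])/f["fx"],(uv[1]-f["cy"])/f["fy"],1]); return -R.T@t,d
def at_z(f,uv,z):
    o,d=ray(f,uv); return o+d*(z-o[2])/d[2]
def proj(f,P):
    K=np.array([[f["fx"],0,f["cx"]],[0,f["fy"],f["cy"]],[0,0,1]],float)
    return cv2.projectPoints(np.array(P,float).reshape(-1,3),np.array(f["rvec"],float),np.array(f["tvec"],float),K,None)[0].reshape(-1,2)
def save(f,n): cv2.imwrite(n,f["img"][:,:,::-1])
E
python3 - <<'E'
from h import *
Z=dict(hub=.046,carousel_base=0,bracket=.030,front_place=.022,slide_tab=.036,slide_nose=.0175,vial_red_cap=.022,vial_opened=.022,vial_blue_cap=.022,vial_orange_cap=.022,green_carton=0,green_vial=0,counter=0,red_marker=0,carousel=0)
ims=[]
for c in("top","side"):
    f=eyes.grab_frame(c); ims.append(f["img"]); save(f,f"pics/{c}0.png")
    print(c,ray(f,(256,192)))
    for n,z in Z.items():
        for m in eyes.mark_of(c,n)[:2]: print(n,round(m["p"],2),np.round(m["uv"],1),np.round(at_z(f,m["uv"],z),4)[:2])
print(monitor.sense())
E
```

```text
pics
top (array([ 0.46101716, -0.00896701,  0.9816542 ]), array([ 0.12405354,  0.0151928 , -0.99222823]))
hub 0.91 [281.7 205.5] [ 0.5437 -0.0594]
hub 0.57 [280.3 172.3] [ 0.6286 -0.0565]
bracket 0.9 [329.8 197.4] [ 0.566  -0.1836]
front_place 0.63 [287.3 239.1] [ 0.4599 -0.0743]
front_place 0.42 [284.1 208. ] [ 0.5394 -0.0668]
slide_tab 0.64 [356.4 194.2] [ 0.5735 -0.2504]
slide_nose 0.8 [327.4 200. ] [ 0.5606 -0.1796]
vial_red_cap 0.53 [304.9 189.3] [ 0.588  -0.1212]
vial_red_cap 0.48 [319.4 134.4] [ 0.7346 -0.1619]
vial_opened 0.58 [261.7 225.5] [ 0.4944 -0.009 ]
vial_opened 0.21 [343.8 245.5] [ 0.444  -0.2175]
vial_blue_cap 0.65 [310.9 220.3] [ 0.5078 -0.1353]
vial_blue_cap 0.54 [279.9 174.4] [ 0.6273 -0.0566]
vial_orange_cap 0.38 [255.2 194.1] [0.5755 0.0078]
green_carton 0.96 [320.8 133.4] [ 0.7437 -0.1692]
green_carton 0.43 [309.6 186.9] [ 0.5974 -0.1363]
green_vial 0.7 [264.6 141.2] [ 0.7223 -0.017 ]
counter 0.63 [345.1 244.7] [ 0.4457 -0.2257]
red_marker 0.77 [227.5 242.2] [0.4517 0.0803]
carousel 0.89 [282.1 207.8] [ 0.5417 -0.0629]
side (array([0.27134297, 0.78659171, 0.55
[... 1065 characters left out ...]

{'time_s': 1.6, 'joints': array([-1.13700450e+00,  8.69112310e-02,  1.75904675e-01,  1.65983081e+00,
       -1.13018681e-05,  1.57081517e+00]), 'joint_vel': array([ 0.00190358,  0.0014867 ,  0.00137228, -0.00076873, -0.00181777,
       -0.00275815]), 'joint_efforts': array([-1.19923119e-03, -5.20094848e+01,  4.64853680e+01,  1.78919538e-03,
       -1.11804404e-04, -2.45451599e-05]), 'ee_pos': array([ 0.23116429, -0.49904717,  0.23128039]), 'tcp_rot': array([-1.88208394e-05,  9.76572178e-01,  2.15190105e-01, -9.93411367e-06]), 'ft_force': array([-0.4812721 , -0.18091142, -0.55476599]), 'torque': array([-0.02487036, -0.01646225, -0.00584207]), 'grip_force': 0.0, 'opening': 1.0013752046026485}
```

View pics/top0.png

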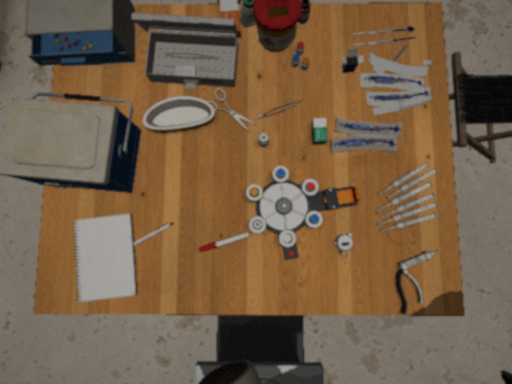

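View pics/side0.png

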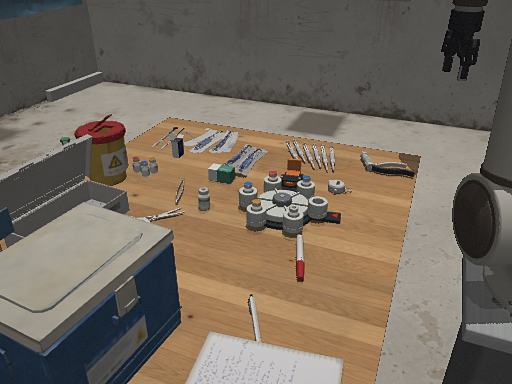

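The top view shows the hub at (283,206), the red arrow at (291,253) and the empty cup at the front (288,239). The red vial is at (310,187), back right, and the orange tab is at (347,197). The side view agrees. Red needs about 120° clockwise seen from above. I'll do that by pushing the empty cup over the front and left side, away from the bracket.

```bash
cat >> h.py <<'E'
from scipy.optimize import least_squares
KEYS=["hub","bracket","slide_tab","slide_nose","front_place","vial_red_cap","vial_opened","vial_blue_cap","vial_orange_cap"]
OFF=dict(vial_red_cap=[0],vial_blue_cap=[60,-60],vial_orange_cap=[120],vial_opened=[180])
def model(p,key,s=0.,off=0):
    cx,cy,a,ph=p; u=np.array([np.cos(a),np.sin(a)]); v=np.array([-u[1],u[0]]); c=np.array([cx,cy])
    if key=="hub": return [*c,.046]
    if key=="bracket": return [*(c-.126*v),.03]
    if key=="slide_tab": return [*(c-(.19-s)*v),.036]
    if key=="slide_nose": return [*(c-(.107-s)*v),.0175]
    if key=="front_place": return [*(c-.082*u),.022]
    t=ph+np.radians(off); return [cx+.082*np.cos(t),cy+.082*np.sin(t),.022]
def measure(p0,s=0.,fixed=None,cams=("top","side"),name=None):
    obs=[]
    for c in cams:
        f=eyes.grab_frame(c)
        if name: save(f,f"pics/{c}{name}.png")
        for k in KEYS:
            if fixed is not None and not k.startswith("vial"): continue
            for m in eyes.mark_of(c,k):
                best=min((np.linalg.norm(proj(f,model(p0,k,s,o))[0]-m["uv"]),o) for o in OFF.get(k,[0]))
                if best[0]<12 and m["p"]>.25: obs.append((f,k,best[1],np.array(m["uv"]),c))
    full=lambda x: x if fixed is None else [*fixed[:3],x[0]]
    g=lambda x: np.concatenate([proj(f,model(full(x),k,s,o))[0]-uv for f,k,o,uv,c in obs])
    r=least_squares(g,p0 if fixed is None else [p0[3]],loss="soft_l1",x_scale=[.01,.01,.1,.1] if fixed is None else [.1])
    e=g(r.x).reshape(-1,2)
    for (f,k,o,uv,c),q in zip(obs,e): print(c,k,o,np.round(q,1))
    p=np.array(full(r.x)); print("p",np.round(p[:2],4),np.degrees(p[2:])); return p
E
python3 - <<'E'
from h import *
p=measure([.543,-.063,np.radians(9),np.radians(-54)]); np.save("p0.npy",p)
print(arm.pinch_z)
def quat(th):
    from scipy.spatial.transform import Rotation as R
    y=np.array([np.cos(th),np.sin(th),0]);z=np.array([0,0,-1.])
    q=R.from_matrix(np.c_[np.cross(y,z),y,z]).as_quat(); return q[[3,0,1,2]]
for fl in (0,np.pi):
  for a in (220,180,140,90):
    t=np.radians(a); pos=[p[0]+.078*np.cos(t),p[1]+.078*np.sin(t),.034]
    print(fl,a,np.round(solver.inverse_kinematics(pos,quat(t+fl)),2))
E
```

```text
top hub 0 [-1.3  2.8]
top bracket 0 [-3.  -1.5]
top slide_tab 0 [0.1 1.1]
top slide_nose 0 [-1.4 -0.4]
top front_place 0 [0.9 0.6]
top vial_red_cap 0 [-2.5 -1.3]
top vial_opened 180 [-3.2 -0.2]
top vial_blue_cap 60 [0.2 1.5]
top vial_blue_cap -60 [3.8 1.8]
top vial_orange_cap 120 [-1.9 -1.2]
side hub 0 [ 0.3 -4. ]
side bracket 0 [-3.  -3.4]
side slide_tab 0 [ 4.2 -1.4]
side slide_nose 0 [ 2.9 -0.7]
side front_place 0 [-1.2 -2.1]
side vial_red_cap 0 [ 0.3 -1.9]
side vial_opened 180 [ 3.1 -0. ]
side vial_blue_cap 60 [-2.3 -2.8]
side vial_blue_cap -60 [-0.4  0.3]
side vial_orange_cap 120 [ 0.1 -1.9]
p [ 0.5439 -0.0655] [  7.36316394 -54.31443308]
-0.0187
0 220 [-0.23 -0.02 -0.32  1.27  0.   -2.5 ]
0 180 [-0.14 -0.09 -0.38  1.28  0.   -1.71]
0 140 [-0.03 -0.05 -0.35  1.28  0.   -0.9 ]
0 90 [ 0.02  0.09 -0.2   1.28  0.    0.02]
3.141592653589793 220 [-0.23 -0.02 -0.32  1.27  0.    0.64]
3.141592653589793 180 [-0.14 -0.09 -0.38  1.28  0.    1.43]
3.141592653589793 140 [-0.03 -0.05 -0.35  1.28  0.    2.24]
3.141592653589793 90 [ 0.02  0.09 -0.2   1.28  0.   -3.12]
```

```bash
cat >> h.py <<'E'
def overlay(f,p,name,s=0.,box=(200,150,380,275),k=4):
    im=cv2.resize(f["img"][box[1]:box[3],box[0]:box[2],::-1],None,fx=k,fy=k,interpolation=cv2.INTER_CUBIC).copy()
    def pl(P,col):
        q=(((proj(f,P)+.5)-np.array(box[:2]))*k).astype(int); cv2.polylines(im,[q.reshape(-1,1,2)],True,col,1)
    c=np.array(p[:2]); tt=np.linspace(0,2*np.pi,30)
    circ=lambda x,y,z,r:[[x+r*np.cos(t),y+r*np.sin(t),z] for t in tt]
    pl(circ(*c,.046,.022),(0,255,0))
    for i in range(6):
        a=p[3]+i*np.pi/3; x,y=c+.082*np.array([np.cos(a),np.sin(a)])
        pl(circ(x,y,.046,.022),(0,255,0)); pl(circ(x,y,.065,.009),(0,255,255))
    u=np.array([np.cos(p[2]),np.sin(p[2])]);v=np.array([-u[1],u[0]])
    W=lambda x,y,z:[*(c+x*u+y*v),z]
    pl([W(-.072,.017,.009),W(-.135,.017,.009),W(-.135,-.017,.009),W(-.072,-.017,.009)],(255,0,255))
    pl([W(x,y,.03) for x,y in((-.0265,-.111),(-.0265,-.141),(.0265,-.141),(.0265,-.111))],(255,0,255))
    pl([W(x,y+s,.053) for x,y in((-.018,-.19),(.018,-.19),(.018,-.182),(-.018,-.182))],(255,0,255))
    cv2.imwrite(name,im)
E
python3 - <<'E'
from h import *
p=np.load("p0.npy")
overlay(eyes.grab_frame("top"),p,"pics/ov_top.png")
overlay(eyes.grab_frame("side"),p,"pics/ov_side.png",box=(200,140,360,260))
E
```

```text
(no output)
```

View pics/ov_top.png

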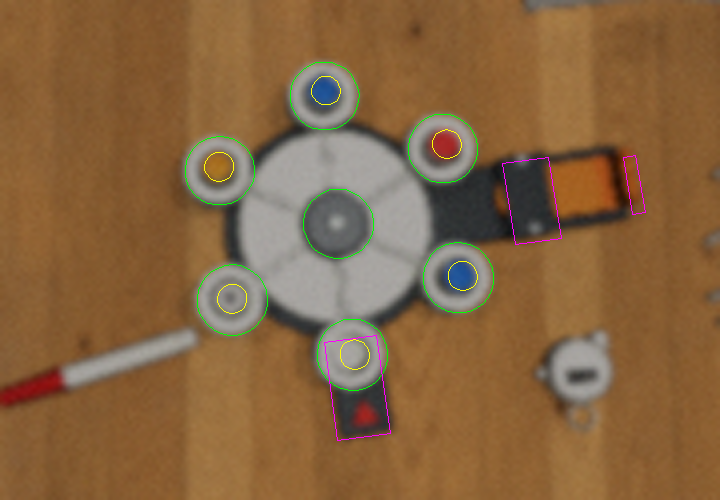

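View pics/ov_side.png

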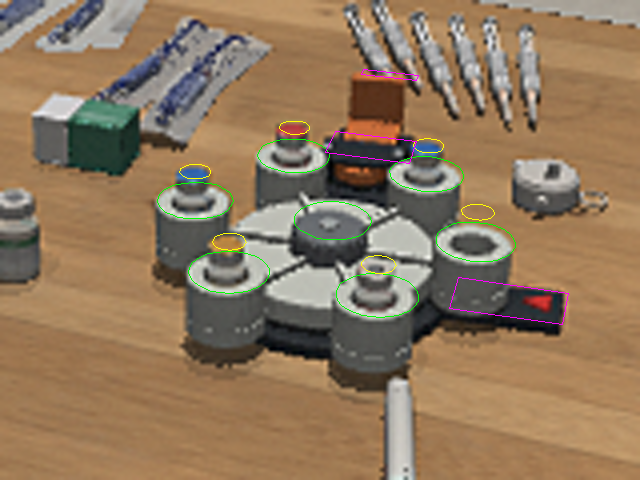

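The top overlay lies right on the scene and the side overlay is within 1–2 px, so the pose is good to about 2 mm. The red vial stands at −54.3° and has to go to −172.6°. I'll push clockwise and stop about 8° short.

```bash
cat >> h.py <<'E'
from scipy.spatial.transform import Rotation as Rot
def quat(th):
    y=np.array([np.cos(th),np.sin(th),0]);z=np.array([0,0,-1.])
    return Rot.from_matrix(np.c_[np.cross(y,z),y,z]).as_quat()[[3,0,1,2]]
RF=.078
def fin(p,deg,z=.034):
    t=np.radians(deg); return [p[0]+RF*np.cos(t),p[1]+RF*np.sin(t),z],quat(t)
def arc(p,a,b,speed=.05):
    fmax=0
    for d in np.linspace(a,b,max(2,int(abs(b-a)/10)+1))[1:]:
        hit=arm.movel(*fin(p,d),max_speed=speed,threshold=25)
        fmax=max(fmax,np.linalg.norm(monitor.sense()["ft_force"]))
        if hit: print("HIT at",d); break
    print("fmax",fmax)
E
python3 - <<'E'
from h import *
p=np.load("p0.npy"); e=np.degrees(p[3])+240
move_gripper(0.0)
arm.movep(*fin(p,e+30,.15))
print("down",arm.movel(fin(p,e+30)[0],max_speed=.1,threshold=8), monitor.sense()["ee_pos"])
end=180+np.degrees(p[2])-120+23.7+8
arc(p,e+30,end); arc(p,end,end+3)
s=monitor.sense(); print(s["time_s"],s["ft_force"],s["ee_pos"])
q=p.copy(); q[3]=np.radians(end-23.7-3-240+360); q=measure(q,fixed=p); np.save("p1.npy",q)
overlay(eyes.grab_frame("top"),q,"pics/ov1.png")
E
```

```text
down False [ 0.48097633 -0.1110662   0.03470094]
fmax 1.4874175531864746
fmax 0.5399294173480612
13.2083 [-0.33196089  0.41849139  0.07868101] [0.52728467 0.01071559 0.0341165 ]
top vial_red_cap 0 [ 2.4 -0.3]
top vial_blue_cap 60 [-1.   2.6]
top vial_orange_cap 120 [0.  2.7]
side vial_red_cap 0 [ 1.5 -0.7]
side vial_opened 180 [ 0.1 -0.2]
side vial_blue_cap 60 [ 0.6 -2.6]
side vial_blue_cap -60 [ 0.8 -2. ]
side vial_orange_cap 120 [-0.1 -2.8]
p [ 0.5439 -0.0655] [  7.36316394 195.15334825]
```

View pics/ov1.png

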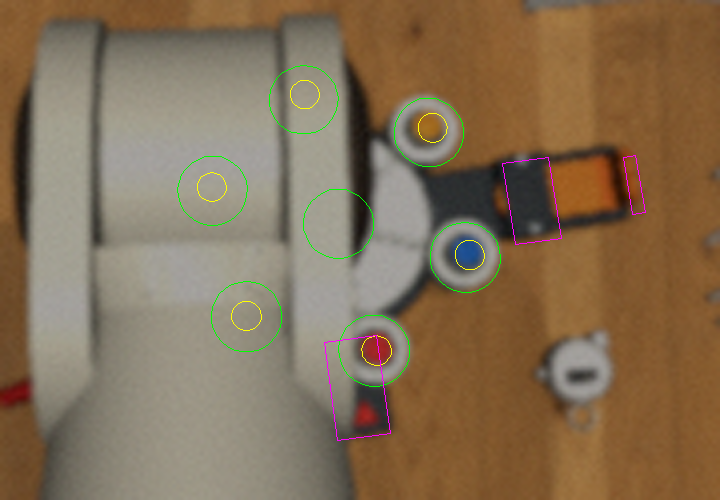

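The red vial is at about 195°, 7.8° short as planned, and the contact is behaving as modelled. I'll finish the turn, retreat and check.

```bash
python3 - <<'E'
from h import *
p=np.load("p0.npy"); end=180+np.degrees(p[2])-120+23.7
arc(p,end+11,end,.03); arc(p,end,end+5,.04)
arm.movel(fin(p,end+5,.15)[0],max_speed=.15)
a=p[2]; v=np.array([-np.sin(a),np.cos(a)])
pos=[*(p[:2]-.218*v),.15]
best=min((abs(solver.inverse_kinematics(pos,quat(t))[5]-monitor.sense()["joints"][5]),t) for t in(a,a+np.pi))
np.save("th.npy",best[1]); arm.movep(pos,quat(best[1]))
q=p.copy(); q[3]=p[2]+np.pi; q=measure(q,fixed=p); np.save("p2.npy",q)
print("err deg",np.degrees(q[3]-p[2])-180,monitor.sense()["time_s"])
overlay(eyes.grab_frame("top"),q,"pics/ov2.png")
E
```

```text
fmax 0.596550475236195
fmax 0.9418861286385598
top vial_red_cap 0 [1.5 0.5]
top vial_opened 180 [-3.   0.6]
top vial_blue_cap -60 [ 1.1 -0.2]
top vial_blue_cap 60 [1. 2.]
top vial_orange_cap 120 [ 1.9 -1.2]
side vial_red_cap 0 [-0.4 -1.1]
side vial_opened 180 [-0.3 -3.5]
side vial_blue_cap -60 [-2.7  1.3]
side vial_blue_cap 60 [ 1.1 -1.8]
side vial_orange_cap 120 [-0.1 -2.4]
p [ 0.5439 -0.0655] [  7.36316394 185.44473448]
err deg -1.918429460919583 17.2833
```

View pics/ov2.png

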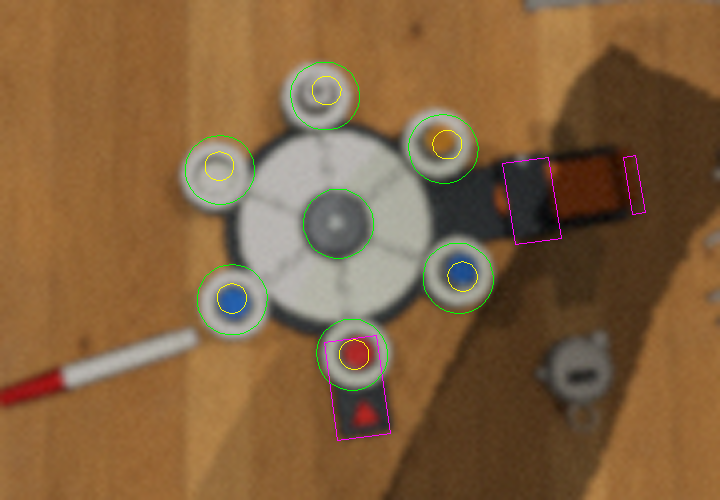

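The cups sit about 2° counter-clockwise of the fitted circles, i.e. red is at ≈187°, essentially exactly at the front. Now the slide.

```bash
python3 - <<'E'
from h import *
p=np.load("p0.npy"); a=p[2]; v=np.array([-np.sin(a),np.cos(a)])
P=lambda r,z=.032:[*(p[:2]-r*v),z]
R=lambda: (np.array(p[:2])-monitor.sense()["ee_pos"][:2])@v
print("down",arm.movel(P(.218),max_speed=.12,threshold=8))
print("touch",arm.movel(P(.190),max_speed=.04,threshold=25),R(),monitor.sense()["ft_force"])
print("push",arm.movel(P(.154),max_speed=.03,threshold=25),R(),monitor.sense()["ft_force"])
arm.movel(P(.215),max_speed=.1); print(monitor.sense()["time_s"])
arm.movel(P(.215,.15),max_speed=.15)
q=p.copy(); q[3]=a+np.pi
q=measure(q,s=.041,fixed=p); print(np.degrees(q[3]-a)-180)
f=eyes.grab_frame("top"); q[3]=a+np.pi; overlay(f,q,"pics/ov3.png",s=.041)
overlay(eyes.grab_frame("side"),q,"pics/ov3s.png",s=.041,box=(200,140,360,260))
for c in("side","top"):
    f=eyes.grab_frame(c)
    for k in("slide_tab","slide_nose"):
        for m in eyes.mark_of(c,k)[:1]: print(c,k,m["p"],m["uv"],proj(f,model(q,k,.041)),proj(f,model(q,k,0)))
print(monitor.sense()["time_s"])
E
```

```text
down False
touch False 0.18984419713064085 [-0.20126128  0.32404379  0.08921147]
push True 0.158253933956918 [ 0.74055016 -3.25029528  1.15465633]
21.2083
top vial_red_cap 0 [ 0.5 -0.6]
top vial_opened 180 [-1.8 -0.9]
top vial_blue_cap -60 [ 0.6 -0.2]
top vial_blue_cap 60 [-1.3  2.1]
top vial_orange_cap 120 [-1.7  1. ]
side vial_red_cap 0 [-2.   0.7]
side vial_opened 180 [ 4.7 -0.2]
side vial_blue_cap -60 [ 0.3 -0.2]
side vial_blue_cap 60 [-2.8 -2.5]
side vial_orange_cap 120 [ 1.6 -4.3]
p [ 0.5439 -0.0655] [  7.36316394 187.51184062]
0.1486766799242787
side slide_tab 0.74 [291.8, 171.8] [[294.12312786 170.25812643]] [[296.89017313 163.55057429]]
side slide_nose 0.82 [286.9, 194.2] [[287.67061962 191.80101823]] [[290.78288346 184.07674034]]
top slide_tab 0.74 [338.4, 199.7] [[341.90805157 198.33352671]] [[357.86122984 196.28117933]]
top slide_nose 0.67 [307.9, 204.1] [[308.68317513 203.17669484]] [[324.34707997 201.16144611]]
23.0417
```

View pics/ov3.png

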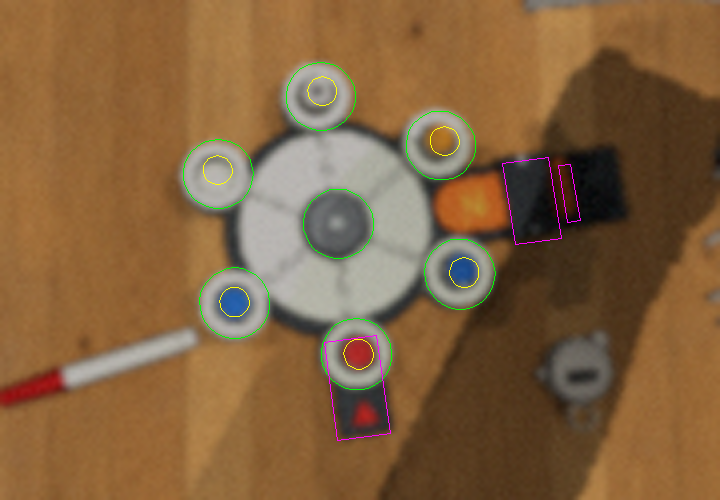

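View pics/ov3s.png

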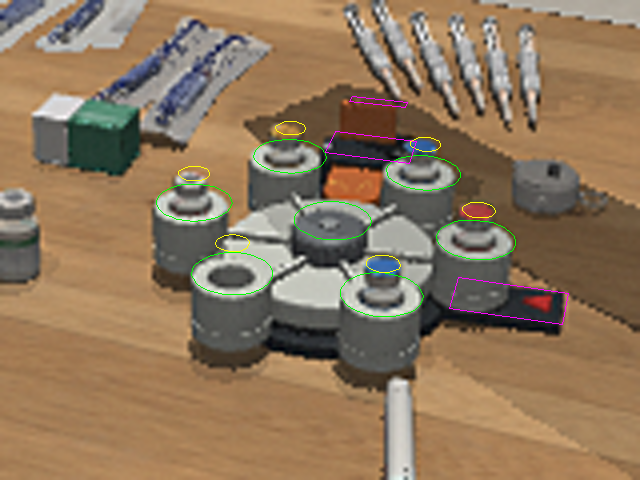

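Red stands behind the arrow and the fit is 0.1° off. The slide stopped hard at the predicted home position with its nose seated in the hollow, and the vials and surroundings are unmoved. Handing in.

```bash
python3 -c "
from h import *
print(workorder.job_done())"
```

```text
the job is handed in; nothing more can be done
None
```

The red-capped vial stands at the front behind the red arrow (about 0.1° off in the images), the orange slide is pushed home to its stop, nothing else was moved, and the job is handed in at about 23 s.

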